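# Hang the thick-cupped ear defenders over the bench bar

### The arm

A 6-joint arm with a two-finger parallel gripper is mounted at the origin on the work surface. World frame = base frame: x ahead of the robot, y to its left, z up, the work surface at z = 0. Lengths are in m, angles in degrees, forces in N, time in s.
With the tool pointing down it reaches from about 0.425 to 1.125 m from the base axis. Payload 14.9 kg.
Tool frame: the origin (TCP) lies at the very end of the fingers, on their centre line; the grasp point (between the pads) lies 19 mm behind it; z points along the fingers, y is the line along which they close (so a half turn about z gives the same grasp; the last joint's range is limited). The gripper opens to 91 mm and grips with 3 to 60 N. Pads are 32 mm wide; open, the fingers measure 118 mm over their backs; the gripper's body (76 mm by 178 mm) begins 60 mm behind the grasp point.
Start: joints at [-66.767, 21.709, 99.362, -0, 58.929, -1.908], TCP at [0.297, -0.634, 0.214] pointing down, gripper open.
Joint ranges: [-158.91, 158.91], [-42.39, 125.64], [0.06, 152.35], [-60.88, 240.88], [17.5, 164.5], [-176.32, 176.32]. Speed limits (degrees/s): [108.29, 108.29, 136.94, 180, 180, 180].

### API

Orientations are given as a 3x3 rotation matrix whose columns are the frame's x, y, z axes.
In Python, from plant import robot gives the robot as it stands.
- The arm moves only by the shell command python3 steer.py 'ROWS'. ROWS is a JSON list that holds a single list of rows (three levels of brackets), with 1 to 20 rows, each of 7 numbers: the finger opening in m, then dx, dy, dz in units of 50 mm, then a rotation vector rx, ry, rz in units of 5 degrees; each row is the pose to reach, as a shift and turn from the pose commanded when the command began, along the tool's axes at that moment; what a row does not reach only later rows make up. A row lasts 1/8 s, in which the tool goes at most 0.0625 m and 10.7 degrees, less where a joint would pass 70% of its speed; a pose out of reach is approached as far as the arm can. The fingers move at their own pace and stop on an object; the grip force is fixed at half the most. Time passes only in rows, so rows that do not move let the fingers close. It prints the time, the measured TCP pose, the force, the opening and the grip force at its end. Input that does not fit is refused with a message, and nothing moves.
- robot.get_obs(): the state, without advancing time (a new reading comes with each control period).
- robot.grab_frame(name): name is "side" or "top" or "wrist"; returns the picture (480x640x3 uint8, red, green, blue); there is no depth.
- robot.camera_params(name): a dict with "fx", "fy", "cx", "cy" (pixels), "cam_to_world" (4x4, takes a point from camera to world coordinates); the wrist camera has in their place "T_tool_cam" (4x4, takes a point from camera to tool coordinates, whose origin is the TCP and whose axes are the flange's). Camera axes: x right, y down, z forward; pixel columns grow to the right and rows downward; lengths in m; the calibration is good to about 2 mm. A picture is of the moment at which its call begins: read the wrist's pose just before it. camera_params takes no time and is no camera call.
- robot.finish_job(): hands the job in; it is judged then, once.
The state is a dict: "time_s": time; "q": joint angles; "qd": joint speeds; "joint_efforts": joint torques, N m; "eef_pos": TCP position; "eef_rot": TCP orientation; "contact_force": force on the tool from outside, world axes, zero at the start; "wrist_torque": the same for the moment, N m; "gripper_width": finger opening in m; "gripper_force": force on a finger pad.
Only numpy, scipy, OpenCV 4.12 (cv2) and the standard library are available. Lean on these libraries where they do the work, as an engineer would, in place of code of your own. Each camera call takes 0.05 s, during which the arm holds its last target. There are 200 camera calls.

### The job

Two pairs of ear defenders stand on the workbench. Hang the pair with the thick, deep cups over the horizontal bar of the wooden stand, square across it and well between the bar's two ends, so that its headband rests on the bar with one cup hanging on either side, and let go. Leave the slim pair standing where it is.

Things in the scene. Friction and masses are not known exactly. Their poses are not given: they have to be found in the camera images.
- thick_pair: Ear defenders to hang: black, upright on two flat-bottomed cups, 176 (x, cup to cup) x 68 x 142 mm, about 0.26 kg. Each cup 54 mm thick (x), 80 tall; 70 mm gap between. Headband strip arches in the x-z plane, 24 mm wide (y): pinch this width from above at the crown, fingertips not below the pad. Crown top at 142 mm, nearly flat for 24 mm (x). Origin: underside, midway between the cups; z up.
- thick_pad (a point): Centre of the underside of the thick pair's grey head pad, below the crown, which rests on the bar: 121 mm above the origin of thick_pair (cups' undersides), so strip and pad are 21 mm deep there. Axes as thick_pair.
- slim_pair: Other ear defenders, to be left standing: same black plastic, headband, gap and height (142 mm), but thin cups, each 28 mm thick (x), 58 mm wide and 72 mm tall; 124 mm overall from cup to cup. Origin and axes as for the thick pair.
- bar_mid (a point): Middle of the stand's bar, on its axis: level steel bar along y, 18 mm thick, 220 mm long (end caps 22 mm thick), axis 140 mm above the bench, z up. Two wooden posts 22 x 18 mm end under it 70 mm either side of the middle, on a foot 120 (x) x 160 x 10 mm, fixed to the bench. Hung things clear the foot. Stand and pairs swap places from run to run.

How it is judged (in metres and radians):
At the end, for the whole second after the job is handed in: The thick pair hangs still by its head pad on the bar: pad within 20 mm of the bar sideways and 80 mm of its middle along it, its underside 5 mm below to 20 mm above the bar's axis, upright within 17 and square within 20 degrees. The slim pair stands upright within 30 mm of its start (x of thick_pad in the frame of bar_mid between -0.02 and 0.02 m and y of thick_pad in the frame of bar_mid between -0.08 and 0.08 m and z of thick_pad in the frame of bar_mid between -0.005 and 0.02 m and angle between thick_pair's own z axis and vertical below 0.3 rad and angle between the y axis of thick_pair and the y axis of bar_mid, either way round below 0.35 rad and linear speed of thick_pair below 0.03 m/s and distance of slim_pair from where it was at the start of the episode below 0.03 m and angle between slim_pair's own z axis and vertical below 0.15 rad); the robot touches nothing.
It fails at once if the slim pair is knocked over or lifted (angle between slim_pair's own z axis and vertical above 0.4 rad or distance of slim_pair from where it was at the start of the episode above 0.05 m).
It also fails if it takes over 48 s, if anything falls off the work surface, if the arm or the gripper's body presses on something with over 40 N, if the wrist force passes 120 N, or if a joint passes its speed limit or range.

## Working session

There is one attempt and no reset: what is moved stays moved. The work goes in short steps, Python scripts to look and compute and a shell command to move; the robot and the scene stay as the last step left them, time stands still between calls to the robot, and variables do not carry over. Pictures are saved under pics/ and viewed, at most 10 in all, crops included, and the job is handed in when it is done.

```bash
mkdir -p pics; ls; python3 - <<'E'
from plant import robot
import cv2,numpy as np
for n in("side","top"):
    im=robot.grab_frame(n); cv2.imwrite(f"pics/{n}0.png",im[:,:,::-1])
    p=robot.camera_params(n); print(n,p["fx"],p["fy"],p["cx"],p["cy"]);print(np.round(p["cam_to_world"],4))
p=robot.camera_params("wrist");print(p)
o=robot.get_obs();print(o["eef_pos"],np.round(o["eef_rot"],3),o["time_s"])
E
```

```text
pics
plant.py
steer.py
side 441.0708484204182 441.0708484204182 329.99093782827777 235.9885912898891
[[ 0.9687 -0.1386  0.206   0.384 ]
 [-0.2483 -0.5469  0.7995 -0.5725]
 [ 0.0018 -0.8256 -0.5642  0.5218]
 [ 0.      0.      0.      1.    ]]
top 542.2535693991416 542.2535693991416 325.0964100790512 246.56016473517474
[[ 0.0263 -0.9897  0.1409  0.394 ]
 [-0.9996 -0.0275 -0.0064  0.0179]
 [ 0.0102 -0.1406 -0.99    1.0067]
 [ 0.      0.      0.      1.    ]]
{'fx': 370.09880467792595, 'fy': 370.09880467792595, 'cx': 319.61155524213535, 'cy': 238.71995193327643, 'T_tool_cam': array([[ 8.86950777e-04, -9.54855902e-01, -2.97068040e-01,
         8.58049165e-02],
       [ 9.99999603e-01,  8.73410423e-04,  1.78307054e-04,
        -8.52861583e-04],
       [ 8.92047801e-05, -2.97068080e-01,  9.54856297e-01,
        -1.71324866e-01],
       [ 0.00000000e+00,  0.00000000e+00,  0.00000000e+00,
         1.00000000e+00]])}
[ 0.29727685 -0.63335962  0.21338297] [[ 0.905  0.425 -0.   ]
 [ 0.425 -0.905  0.001]
 [ 0.    -0.001 -1.   ]] 0.1
```

View pics/side0.png

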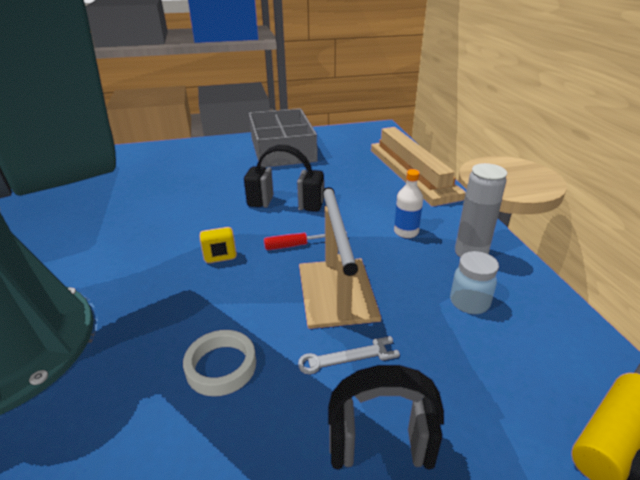

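View pics/top0.png

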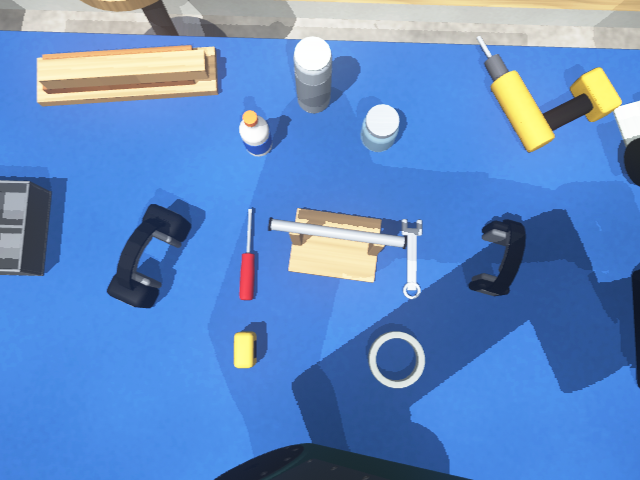

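The side view shows the thick pair at (285,180), beyond the stand, and the slim pair in front at (385,415). In the top view the thick pair is at (150,255), the bar runs from (272,225) to (407,242), and the slim pair is at (500,255). I'll enlarge the thick pair and the bar.

```bash
cat > h.py <<'E'
import numpy as np
def ray(p,uv,T=None):
    T=p["cam_to_world"] if T is None else T
    d=np.array([(uv[0]-p["cx"])/p["fx"],(uv[1]-p["cy"])/p["fy"],1.])
    return T[:3,3],T[:3,:3]@d
def onz(r,z): return r[0]+r[1]*(z-r[0][2])/r[1][2]
def tri(rs):
    A=0;b=0
    for o,d in rs:
        d=d/np.linalg.norm(d);P=np.eye(3)-np.outer(d,d);A=A+P;b=b+P@o
    x=np.linalg.solve(A,b)
    return x,[np.linalg.norm(np.cross(x-o,d/np.linalg.norm(d)))for o,d in rs]
E
python3 - <<'E'
import cv2,numpy as np
t=cv2.imread("pics/top0.png");s=cv2.imread("pics/side0.png")
def dk(im,b):
    x0,y0,x1,y1=b;c=im[y0:y1,x0:x1]
    m=(c.max(2)<70).astype(np.uint8)
    n,l,st,ce=cv2.connectedComponentsWithStats(m)
    for i in range(1,n):
        if st[i,4]>150:print(b,st[i]+[x0,y0,0,0,0],ce[i]+[x0,y0])
dk(t,(95,190,200,320));dk(s,(235,135,335,220));dk(t,(460,205,540,305))
a=cv2.resize(t[195:315,100:200],None,fx=4,fy=4,interpolation=2)
b=cv2.resize(s[140:220,240:340],None,fx=4,fy=4,interpolation=2)
b=cv2.copyMakeBorder(b,0,160,0,0,0)
cv2.imwrite("pics/crop1.png",np.hstack([a,b]))
E
```

```text
(95, 190, 200, 320) [ 113  208   77  100 1347] [151.8827023  253.55382331]
(235, 135, 335, 220) [ 244  144   82   68 1926] [286.57632399 180.55244029]
(235, 135, 335, 220) [265 172   8  33 160] [268.55625 187.63125]
(460, 205, 540, 305) [ 469  220   56   75 1620] [504.5382716  258.30246914]
```

View pics/crop1.png

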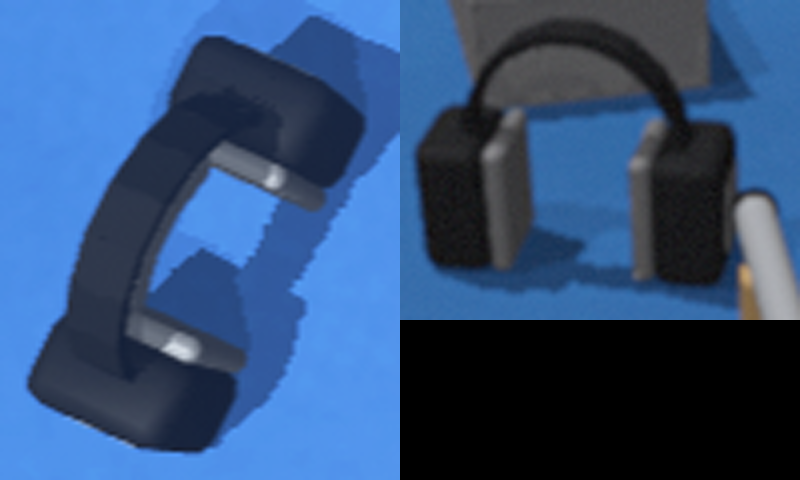

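The crop shows the crown at about (129.5,256) in the top view and (284,147) in the side view. Next I'll estimate positions from these and place the wrist camera above the thick pair.

```bash
python3 - <<'E'
from plant import robot
from h import *
t=robot.camera_params("top");s=robot.camera_params("side")
print("crown tri",tri([ray(t,(129.5,256)),ray(s,(284,147.5))]))
print("crown z.142",onz(ray(t,(129.5,256)),.142))
# cup top outer corners etc (z~.08): far cup and near cup outer edges
for uv in[(150,204.5),(184,212+6),(190,225),(107,291),(135,306),(152,307)]:print(uv,onz(ray(t,uv),.08))
a=onz(ray(t,(272,225)),.14);b=onz(ray(t,(407,242)),.14);print("bar",a,b,np.linalg.norm(a-b),(a+b)/2,np.degrees(np.arctan2(*(a-b)[:2])))
print("bar ends tri",tri([ray(t,(272,225)),ray(s,(329,193))]),tri([ray(t,(407,242)),ray(s,(349,266))]))
print(np.degrees(np.arctan2(.5,.5)))
E
```

```text
crown tri (array([0.50240744, 0.32535333, 0.13866627]), [np.float64(0.008979288980508617), np.float64(0.008979288980508636)])
crown z.142 [0.49304764 0.32490741 0.142     ]
(150, 204.5) [0.59123742 0.31833688 0.08      ]
(184, 218) [0.56904117 0.25787279 0.08      ]
(190, 225) [0.55701695 0.2467412  0.08      ]
(107, 291) [0.43928228 0.38039658 0.08      ]
(135, 306) [0.41523528 0.33108741 0.08      ]
(152, 307) [0.41431723 0.3022775  0.08      ]
bar [0.55019445 0.09931715 0.14      ] [ 0.52840823 -0.1200509   0.14      ] 0.22044722402340453 [ 0.53930134 -0.01036687  0.14      ] 5.671648893307936
bar ends tri (array([0.55245252, 0.09887506, 0.14103031]), [np.float64(0.0024354726480214075), np.float64(0.0024354726480214253)]) (array([ 0.52750878, -0.11891859,  0.14741236]), [np.float64(0.0002509535905328338), np.float64(0.0002509535905329997)])
45.0
```
Bar: mid (0.539,-0.010,0.14), y-axis direction angle: leaning +x by 5.7° → yaw = -5.7°. Bar y axis = (0.099,0.995). 220mm matches.

Units first: shifts go in units of 50 mm and turns go in units of 5 degrees. So -0.776 m is -15.52, 0.589 m is 11.78, -126 degrees is -25.2.

```bash
python3 steer.py '[[[0.091,0,0,-2,0,0,0],[0.091,2.4,-1.4,-2.12,0,0,-4],[0.091,9.96,-6.02,-2.12,0,0,-12],[0.091,9.96,-6.02,-2.12,0,0,-12],[0.091,9.96,-6.02,-2.12,0,0,-12],[0.091,9.96,-6.02,-2.12,0,0,-12],[0.091,9.96,-6.02,-2.12,0,0,-12],[0.091,9.96,-6.02,-2.12,0,0,-12],[0.091,9.96,-6.02,-2.12,0,0,-12],[0.091,11.78,-15.52,-1.74,0,0,-25.2],[0.091,11.78,-15.52,-1.74,0,0,-25.2],[0.091,11.78,-15.52,-1.74,0,0,-25.2],[0.091,11.78,-15.52,-1.74,0,0,-25.2],[0.091,11.78,-15.52,-1.74,0,0,-25.2],[0.091,11.78,-15.52,-1.74,0,0,-25.2],[0.091,11.78,-15.52,-1.74,0,0,-25.2],[0.091,11.78,-15.52,-1.74,0,0,-25.2],[0.091,11.78,-15.52,-1.74,0,0,-25.2],[0.091,11.78,-15.52,-1.74,0,0,-25.2],[0.091,11.78,-15.52,-1.74,0,0,-25.2]]]'
cat > w.py <<'E'
import sys,cv2,numpy as np
from plant import robot
o=robot.get_obs();im=robot.grab_frame("wrist")
p=robot.camera_params("wrist");T=np.eye(4);T[:3,:3]=o["eef_rot"];T[:3,3]=o["eef_pos"]
cv2.imwrite(f"pics/{sys.argv[1]}.png",im[:,:,::-1]);np.save(f"pics/{sys.argv[1]}.npy",T@p["T_tool_cam"])
print(o["time_s"],o["eef_pos"],np.round(o["eef_rot"],3).tolist())
E
python3 w.py w1
```

```text
time_s: 2.6
eef_pos: [0.5007, 0.3186, 0.3006]
eef_rot: [[-0.876, 0.482, -0.001], [0.482, 0.876, -0.0], [0.0, -0.001, -1.0]]
contact_force: [-0.3, -0.2, 0.1]
gripper_width: 0.0908
gripper_force: 0.0
2.6 [0.5007338  0.31861709 0.30061923] [[-0.876, 0.482, -0.001], [0.482, 0.876, -0.0], [0.0, -0.001, -1.0]]
```

View pics/w1.png

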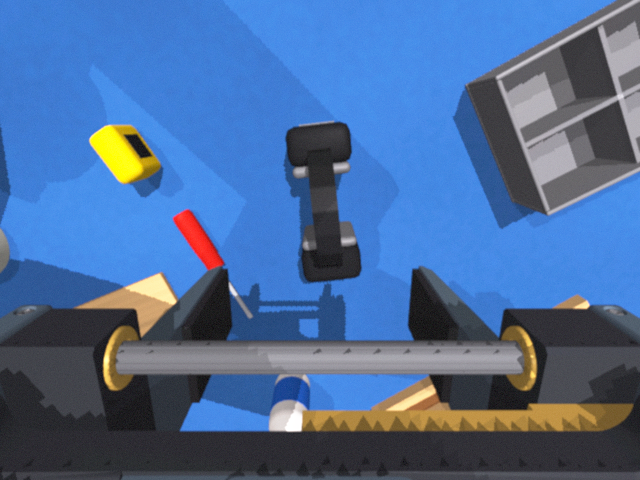

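The wrist view shows the thick pair centred at about (325,200), with its cups at (320,145) and (331,257) and the band turned a few degrees. I'll take a second view shifted along tool y, then measure the band edges in both.

Scaled: 0.08 m is 1.6, 0.06 m is 1.2.

```bash
python3 steer.py '[[[0.091,0,1.2,0,0,0,0],[0.091,0,1.6,0,0,0,0],[0.091,0,1.6,0,0,0,0],[0.091,0,1.6,0,0,0,0]]]'|head -2; python3 w.py w2; python3 - <<'E'
import cv2,numpy as np
for n in("w1","w2"):
    im=cv2.imread(f"pics/{n}.png");m=(im.max(2)<62).astype(np.uint8);m[280:]=0
    k,l,st,ce=cv2.connectedComponentsWithStats(m)
    for i in range(1,k):
        if st[i,4]>1500 and st[i,0]<440:
            print(n,st[i],ce[i])
            for r in range(st[i,1],st[i,1]+st[i,3],6):
                c=np.where(l[r]==i)[0];print(r,c.min(),c.max(),len(c),end=' | ')
            print(cv2.minAreaRect(np.argwhere(l==i)[:,::-1].astype(np.float32)))
E
```

```text
time_s: 3.15
eef_pos: [0.5392, 0.3878, 0.3008]
3.15 [0.5392257  0.38777024 0.30077212] [[-0.875, 0.483, -0.0], [0.483, 0.875, -0.0], [0.0, -0.001, -1.0]]
w1 [ 287  123   64   67 2668] [317.74887556 151.95089955]
123 333 340 6 | 129 292 347 50 | 135 287 349 33 | 141 287 349 56 | 147 288 349 62 | 153 288 349 62 | 159 289 346 58 | 165 293 331 39 | 171 309 332 24 | 177 310 333 24 | 183 310 334 25 | 189 314 317 2 | ((319.8846130371094, 156.57693481445312), (63.62981414794922, 63.1336784362793), 82.87498474121094)
w1 [ 302  211   59   69 2620] [329.49160305 251.57938931]
211 322 336 8 | 217 314 337 24 | 223 314 338 25 | 229 314 339 26 | 235 315 339 25 | 241 316 339 24 | 247 317 357 41 | 253 303 358 56 | 259 302 359 58 | 265 303 359 57 | 271 304 359 56 | 277 306 348 43 | ((329.25823974609375, 244.84017944335938), (68.71662902832031, 57.218589782714844), 84.80557250976562)
w2 [ 211  122   85  158 6469] [249.57443191 199.36620807]
122 260 262 3 | 128 217 277 61 | 134 212 279 51 | 140 211 279 63 | 146 213 280 67 | 152 214 279 66 | 158 215 276 62 | 164 219 251 33 | 170 226 250 25 | 176 225 249 25 | 182 225 250 26 | 188 225 250 26 | 194 225 251 27 | 200 226 251 26 | 206 226 252 26 | 212 227 252 26 | 218 228 253 26 | 224 229 254 26 | 230 230 255 26 | 236 231 293 33 | 242 233 294 34 | 248 235 294 58 | 254 235 294 60 | 260 235 293 59 | 266 236 292 57 | 272 237 291 55 | 278 239 273 34 | ((253.98484802246094, 201.64002990722656), (156.96221923828125, 68.31871032714844), 82.14668273925781)
```

View pics/w2.png

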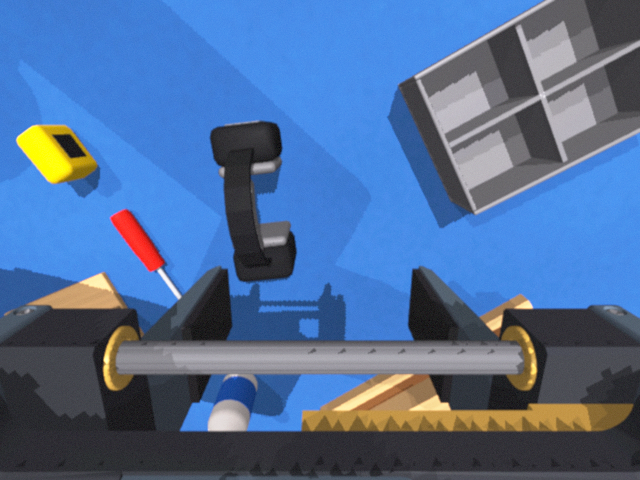

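```bash
python3 - <<'E'
import cv2
from plant import robot
from h import *
p=robot.camera_params("wrist")
M={}
for n,x0 in(("w1",305),("w2",218)):
    im=cv2.imread(f"pics/{n}.png").astype(int)
    s=(im[:,:,0]-im[:,:,2])  # blue-ness; band neutral
    e={}
    for r in range(170,234,4):
        row=(im[r,x0:x0+42].max(1)<80)&(s[r,x0:x0+42]<45)
        c=np.where(row)[0]+x0; e[r]=(c.min()-.0,c.max()+1.)
    M[n]=e
T1,T2=np.load("pics/w1.npy"),np.load("pics/w2.npy")
C=[]
for r in M["w1"]:
    a,b=M["w1"][r],M["w2"][r]
    x,e=tri([ray(p,(sum(a)/2-.5,r),T1),ray(p,(sum(b)/2-.5,r),T2)]);print(r,a,b,x.round(4),np.round(e,4));C.append(x)
# cups: tops' outer extents at z .08 in both views
for n,T,u in(("w1",T1,((318,123),(331,280))),("w2",T2,((247,122),(264,280)))):
    for uv in u: print(n,uv,[onz(ray(p,uv,T),z).round(4).tolist() for z in(.0,.04,.08)])
C=np.array(C);v=np.linalg.svd((C-C.mean(0))[:,:2])[2][0];print("yaw",np.degrees(np.arctan2(v[1],v[0])))
E
```

```text
170 (np.float64(308.0), np.float64(333.0)) (np.float64(225.0), np.float64(251.0)) [0.4647 0.3404 0.1133] [0.0002 0.0002]
174 (np.float64(308.0), np.float64(335.0)) (np.float64(225.0), np.float64(252.0)) [0.4681 0.3396 0.1166] [0.0002 0.0002]
178 (np.float64(309.0), np.float64(335.0)) (np.float64(224.0), np.float64(251.0)) [0.4708 0.3387 0.124 ] [0.0002 0.0002]
182 (np.float64(309.0), np.float64(335.0)) (np.float64(225.0), np.float64(252.0)) [0.4745 0.3367 0.121 ] [0.0002 0.0002]
186 (np.float64(310.0), np.float64(335.0)) (np.float64(225.0), np.float64(253.0)) [0.4779 0.3353 0.1221] [0.0002 0.0002]
190 (np.float64(311.0), np.float64(335.0)) (np.float64(225.0), np.float64(254.0)) [0.4813 0.334  0.1233] [0.0002 0.0002]
194 (np.float64(311.0), np.float64(335.0)) (np.float64(225.0), np.float64(254.0)) [0.4845 0.3323 0.1244] [0.0002 0.0002]
198 (np.float64(311.0), np.float64(336.0)) (np.float64(225.0), np.float64(254.0)) [0.4875 0.3311 0.1276] [0.0002 0.0002]
202 (np.float64(312.0), np.float64(335.0)) (np.float64(226.0), np.float64(254.0)) [0.491  0.3292 0.1267] [0.0002 0.0002]
206 (np.flo
[... 499 characters left out ...]
.float64(339.0)) (np.float64(228.0), np.float64(257.0)) [0.5078 0.3232 0.1344] [0.0002 0.0002]
226 (np.float64(308.0), np.float64(340.0)) (np.float64(229.0), np.float64(260.0)) [0.5144 0.3171 0.1165] [0.0002 0.0002]
230 (np.float64(305.0), np.float64(340.0)) (np.float64(230.0), np.float64(260.0)) [0.5193 0.3127 0.1085] [0.0002 0.0002]
w1 (318, 123) [[0.4253, 0.3592, 0.0], [0.4255, 0.3593, 0.04], [0.4257, 0.3595, 0.08]]
w1 (331, 280) [[0.6153, 0.275, 0.0], [0.5995, 0.2823, 0.04], [0.5836, 0.2895, 0.08]]
w2 (247, 122) [[0.4211, 0.3533, 0.0], [0.425, 0.3598, 0.04], [0.4288, 0.3663, 0.08]]
w2 (264, 280) [[0.6092, 0.2628, 0.0], [0.5971, 0.277, 0.04], [0.585, 0.2911, 0.08]]
yaw -25.337504098434344
```

```bash
python3 steer.py '[[[0.091,0,-1,0,0,0,-1.28],[0.091,0,-1.44,0.4,0,0,-1.28],[0.091,0,-1.44,1.2,0,0,-1.28],[0.091,0,-1.44,2,0,0,-1.28],[0.091,0,-1.44,2.6,0,0,-1.28],[0.091,0,-1.44,3.1,0,0,-1.28],[0.091,0,-1.44,3.4,0,0,-1.28],[0.091,0,-1.44,3.54,0,0,-1.28],[0.091,0,-1.44,3.54,0,0,-1.28]]]'; python3 w.py w3
```

```text
time_s: 4.32
eef_pos: [0.5049, 0.3259, 0.1242]
eef_rot: [[-0.924, 0.382, 0.0], [0.382, 0.924, 0.0], [-0.0, 0.0, -1.0]]
contact_force: [-0.8, 0.7, 0.2]
gripper_width: 0.091
gripper_force: 0.0
4.325 [0.50485988 0.3259382  0.1242117 ] [[-0.924, 0.382, 0.0], [0.382, 0.924, 0.0], [-0.0, 0.0, -1.0]]
```

View pics/w3.png

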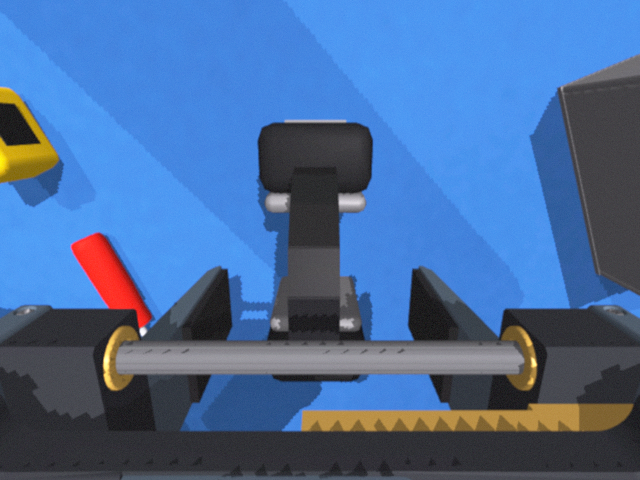

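The pair now sits square between the fingers, with the band vertical in the image at column 314 (centre is 320). I'll close and lift.

Scaled: -0.2 m is -4, -0.18 m is -3.6.

```bash
python3 steer.py '[[[0.03,0,0,0,0,0,0],[0.015,0,0,0,0,0,0],[0.01,0,0,0,0,0,0],[0.01,0,0,0,0,0,0],[0.01,0,0,0,0,0,0],[0.01,0,0,0,0,0,0],[0.01,0,0,0,0,0,0],[0.01,0,0,0,0,0,0],[0.01,0,0,-0.4,0,0,0],[0.01,0,0,-1.2,0,0,0],[0.01,0,0,-2.4,0,0,0],[0.01,0,0,-3.6,0,0,0],[0.01,0,0,-4,0,0,0],[0.01,0,0,-4,0,0,0],[0.01,0,0,-4,0,0,0]]]'; python3 w.py w4
```

```text
time_s: 6.25
eef_pos: [0.5039, 0.3255, 0.3218]
eef_rot: [[-0.924, 0.382, -0.003], [0.382, 0.924, -0.002], [0.002, -0.002, -1.0]]
contact_force: [0.1, -1.1, -4.5]
gripper_width: 0.0238
gripper_force: 29.9
6.25 [0.5038912  0.32550901 0.32183551] [[-0.924, 0.382, -0.003], [0.382, 0.924, -0.002], [0.002, -0.002, -1.0]]
```

View pics/w4.png

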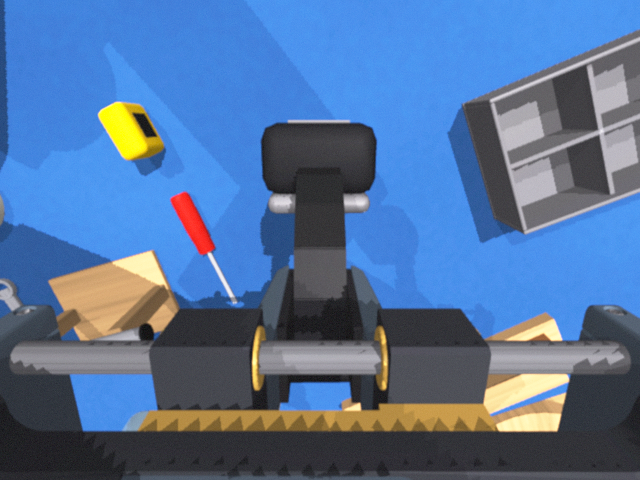

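The grip is good: opening 23.8 mm, 30 N, band upright, and the far cup at rows 123–192 as before, so nothing slipped. I'll carry it over the bar.

Scaled: -0.2962 m is -5.924, -0.1615 m is -3.23, -9 degrees is -1.8.

```bash
python3 steer.py '[[[0.01,-0.2,-0.36,0,0,0,-0.2],[0.01,-0.6,-1.1,0,0,0,-0.6],[0.01,-1,-1.84,0,0,0,-1],[0.01,-1.4,-2.56,0,0,0,-1.4],[0.01,-1.8,-3.3,0,0,0,-1.8],[0.01,-2.2,-4.04,0,0,0,-2.2],[0.01,-2.6,-4.76,0,0,0,-2.6],[0.01,-3,-5.5,0,0,0,-3],[0.01,-3.16,-5.8,0,0,0,-3.36],[0.01,-3.23,-5.924,0,0,0,-3.36],[0.01,-3.23,-5.924,0,0,0,-3.36],[0.01,-3.23,-5.924,0,0,0,-3.36],[0.01,-3.23,-5.924,0,0,0,-3.36],[0.01,-3.23,-5.924,0,0,0,-3.36]]]'; python3 - <<'E'
from plant import robot
import cv2,numpy as np
t=robot.grab_frame("top");s=robot.grab_frame("side")
cv2.imwrite("pics/t5.png",t[:,:,::-1]);cv2.imwrite("pics/s5.png",s[:,:,::-1])
cv2.imwrite("pics/m5.png",np.hstack([t[120:400,180:480],s[60:340,200:500]])[:,:,::-1])
E
```

```text
time_s: 8.05
eef_pos: [0.5409, -0.009, 0.324]
eef_rot: [[-0.995, 0.098, 0.0], [0.098, 0.995, 0.0], [-0.0, 0.0, -1.0]]
contact_force: [0.5, -0.0, -3.0]
gripper_width: 0.0238
gripper_force: 30.0
```

View pics/m5.png

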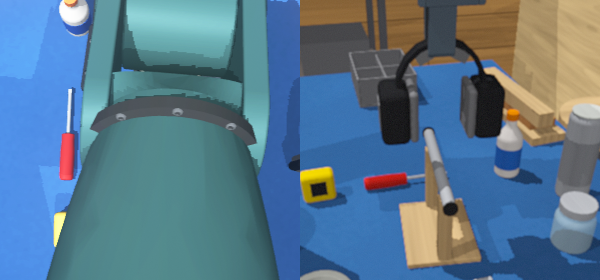

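The side crop shows the pair upright above the bar, with the bar between the two cups. I'll lower it in steps and watch the force.

Scaled: 0.167 m is 3.34, 0.162 m is 3.24.

```bash
python3 steer.py '[[[0.01,0,0,0.6,0,0,0],[0.01,0,0,1.2,0,0,0],[0.01,0,0,1.8,0,0,0],[0.01,0,0,2.4,0,0,0],[0.01,0,0,2.8,0,0,0],[0.01,0,0,3.1,0,0,0],[0.01,0,0,3.24,0,0,0],[0.01,0,0,3.34,0,0,0],[0.01,0,0,3.34,0,0,0],[0.01,0,0,3.34,0,0,0]]]'; python3 steer.py '[[[0.01,0,0,0.04,0,0,0],[0.01,0,0,0.08,0,0,0],[0.01,0,0,0.08,0,0,0],[0.01,0,0,0.08,0,0,0]]]'; python3 - <<'E'
from plant import robot
import cv2
s=robot.grab_frame("side")
cv2.imwrite("pics/s6.png",cv2.resize(s[90:330,230:470],None,fx=2.4,fy=2.4)[:,:,::-1])
E
```

```text
time_s: 9.4
eef_pos: [0.5412, -0.0094, 0.1575]
eef_rot: [[-0.995, 0.099, 0.001], [0.099, 0.995, -0.0], [-0.001, 0.0, -1.0]]
contact_force: [-0.2, -0.0, -3.2]
gripper_width: 0.0242
gripper_force: 30.0
time_s: 9.9
eef_pos: [0.5409, -0.0094, 0.1529]
eef_rot: [[-0.995, 0.099, -0.0], [0.099, 0.995, -0.0], [0.0, -0.0, -1.0]]
contact_force: [0.7, 0.2, -2.7]
gripper_width: 0.0239
gripper_force: 30.0
```

View pics/s6.png

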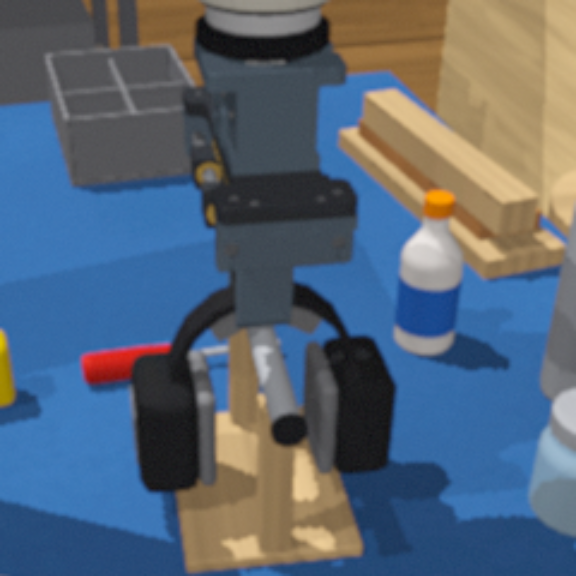

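The bar lies under the crown with a cup on either side. The wrist still carries the full weight, so I'll lower slightly until the bar takes it.

Scaled: 0.0015 m is 0.03, 0.001 m is 0.02.

```bash
python3 steer.py '[[[0.01,0,0,0.02,0,0,0],[0.01,0,0,0.03,0,0,0],[0.01,0,0,0.03,0,0,0],[0.01,0,0,0.03,0,0,0]]]'|sed -n '2p;4p'
```

```text
eef_pos: [0.5409, -0.0094, 0.1515]
contact_force: [-1.6, -1.0, -1.2]
```

The bar is now taking weight. I'll release slowly, then rise straight up.

```bash
python3 steer.py '[[[0.03,0,0,0,0,0,0],[0.04,0,0,0,0,0,0],[0.06,0,0,0,0,0,0],[0.06,0,0,0,0,0,0],[0.06,0,0,0,0,0,0],[0.06,0,0,-0.2,0,0,0],[0.06,0,0,-0.6,0,0,0],[0.06,0,0,-1.4,0,0,0],[0.06,0,0,-2.4,0,0,0],[0.06,0,0,-3.4,0,0,0],[0.06,0,0,-4,0,0,0],[0.06,0,0,-4,0,0,0],[0.06,0,0,-4,0,0,0],[0.06,0,0,-4,0,0,0],[0.06,0,0,-4,0,0,0],[0.06,0,0,-4,0,0,0]]]'; python3 - <<'E'
from plant import robot
import cv2,numpy as np
a=robot.grab_frame("side");w=robot.grab_frame("wrist")
cv2.imwrite("pics/m7.png",np.hstack([a[90:480,180:480],w[:390,140:540]])[:,:,::-1])
E
```

```text
time_s: 12.45
eef_pos: [0.5408, -0.0094, 0.351]
eef_rot: [[-0.995, 0.099, -0.001], [0.099, 0.995, 0.0], [0.001, -0.0, -1.0]]
contact_force: [1.0, -0.4, 0.7]
gripper_width: 0.0602
gripper_force: 0.0
```

View pics/m7.png

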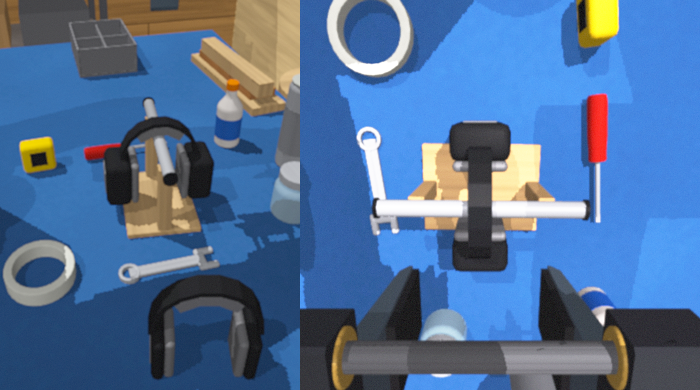

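The pair hangs square across the bar at its middle, the slim pair is still standing, and the gripper is clear. I'll check that nothing is swinging, then hand in.

```bash
python3 - <<'E'
from plant import robot
import numpy as np,time
f=[robot.grab_frame("wrist").astype(int) for _ in range(8)]
d=[np.mean((np.abs(x-f[0])[110:275,260:460].max(2)>40)) for x in f];print(np.round(d,4))
if max(d)<.02: print(robot.finish_job())
E
```

```text
[0.     0.0001 0.0001 0.0002 0.0003 0.0003 0.0004 0.0004]
the job is handed in; nothing more can be done
None
```

The thick pair hangs still and square across the middle of the bar, the slim pair stands untouched, and I handed the job in at about 13 s; the judge's verdict was not reported back.

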